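# Rack the machine shafts in reverse order and chock them

### The job

Move the three round steel shafts from the grey tray to the V-cradles of the aluminium rack, in reverse order: the shaft at the robot's left end of the tray's row goes into the right-hand cradle, the middle one into the middle, the right-hand one into the left-hand cradle, each centred lengthwise on its cradle. When all three lie there, and not before, stand the wooden chock upright and flat in the empty pocket at the rack's left end, its long side along the shafts, so that they cannot roll away. Leave the padlock, the oil bottle and the screwdriver where they are.

Things in the scene. Friction and masses are not known exactly. Their poses are not given: they have to be found in the camera images.
- short_center (a point): The short shaft: loose round steel machine shaft, 90 mm long, lying level; its middle 84 mm is 22 mm in diameter, its end journals 15 mm; 0.2 to 0.45 kg. The three differ only in length (90, 116, 142 mm). This point is its centre, on the axis, 40 mm above the table in any V-block or cradle. x runs along the shaft.
- medium_center (a point): The medium shaft: loose round steel machine shaft, 116 mm long, lying level; its middle 84 mm is 22 mm in diameter, its end journals 15 mm; 0.2 to 0.45 kg. The three differ only in length (90, 116, 142 mm). This point is its centre, on the axis, 40 mm above the table in any V-block or cradle. x runs along the shaft.
- long_center (a point): The long shaft: loose round steel machine shaft, 142 mm long, lying level; its middle 84 mm is 22 mm in diameter, its end journals 15 mm; 0.2 to 0.45 kg. The three differ only in length (90, 116, 142 mm). This point is its centre, on the axis, 40 mm above the table in any V-block or cradle. x runs along the shaft.
- tray: The tray that the shafts start on, robot's left or right of the rack: fixed flat grey plastic plate, 130 x 230 mm, 8 mm thick, with three V-blocks in a row. Origin at the centre of its underside, on the table; the row runs along y, which points to the robot's left (yaw to 15 deg): places at y = -72, 0, 72 mm. The shafts lie along its x axis.
- block_short: Fixed dark steel V-block on which the short shaft starts; its place in the tray's row differs from start to start, and marks that place once the shaft has left. Two V saddles 10 mm thick, 64 mm apart along the shaft (54 mm clear between), on a foot 4 mm high. The shaft starts up to 6 mm off centre lengthwise. Origin at the foot's underside, 8 mm above the table; x along the shaft.
- block_medium: Fixed dark steel V-block on which the medium shaft starts; its place in the tray's row differs from start to start, and marks that place once the shaft has left. Two V saddles 10 mm thick, 64 mm apart along the shaft (54 mm clear between), on a foot 4 mm high. The shaft starts up to 6 mm off centre lengthwise. Origin at the foot's underside, 8 mm above the table; x along the shaft.
- block_long: Fixed dark steel V-block on which the long shaft starts; its place in the tray's row differs from start to start, and marks that place once the shaft has left. Two V saddles 10 mm thick, 64 mm apart along the shaft (54 mm clear between), on a foot 4 mm high. The shaft starts up to 6 mm off centre lengthwise. Origin at the foot's underside, 8 mm above the table; x along the shaft.
- rack: Aluminium rack, fixed plate 120 x 249 x 8 mm. Origin on the table under it; y to the robot's left (yaw to 15 deg). V-cradles (saddles 10 mm thick at x = -32, +32) with lines along x at y = -97 (right), -25, 47 mm (left), 26 mm wide, 35 high; a laid shaft's axis is 40 mm above the table. Pocket: y 64 to 116 mm, floor 8 mm above the table, lip 12 mm over the floor at its left; chock centre x 0, y 90.
- chock_grip (a point): The chock: loose pale wooden block, 0.12 kg, standing between tray and rack: foot 60 (x) x 36 (y) mm, 32 high, under a head 60 x 50 mm, 12 thick, and on top an upright post 22 x 22 mm, 42 tall, to grip it by; 86 mm high in all. This point is on the post's axis, 66 mm above the underside (74 mm above the table when in the pocket). x along the 60 mm side.
There are look-alikes about, which are no part of the job. What is shaped like the part that bears short_center but orange or turquoise is not meant.

How it is judged:
By the outcome, as a careful person would: the job done as asked, in the order asked, and still so for the second after the job is handed in, with the robot touching nothing.
It also fails if it takes over 125 s, if anything falls off the work surface, if the arm or the gripper's body presses on something with over 40 N, if the wrist force passes 120 N, or if a joint passes its speed limit or range.

### The arm

A 6-joint arm with a two-finger parallel gripper is mounted at the origin on the work surface. World frame = base frame: x ahead of the robot, y to its left, z up, the work surface at z = 0. Lengths are in m, angles in degrees, forces in N, time in s.
With the tool pointing down it reaches from about 0.375 to 0.9 m from the base axis. Payload 3.1 kg.
Tool frame: the origin (TCP) lies on the centre line of the jaws, within the pads' length; the fingertips stand 25 mm ahead of it and the grasp point (between the pads) lies 6 mm ahead of it; z points along the fingers, y is the line along which they close (so a half turn about z gives the same grasp; the last joint's range is limited). The gripper opens to 87 mm and grips with 3 to 60 N. Pads are 19 mm wide; open, the fingers measure 117 mm over their backs; the gripper's body (75 mm by 190 mm) begins 51 mm behind the grasp point.
Start: joints at [-73.31, 30.224, 82.088, -0, 67.689, -10.227], TCP at [0.283, -0.557, 0.248] pointing down, gripper open.
Joint ranges: [-176.69, 176.69], [-43.24, 126.21], [12.49, 139.97], [-82, 262], [0, 151.66], [-163.58, 163.58]. Speed limits (degrees/s): [159.86, 159.86, 180, 180, 180, 180].

### API

Orientations are given as a 3x3 rotation matrix whose columns are the frame's x, y, z axes.
In Python, from rig import bot, cams, models gives the robot as it stands. The module is installed in compiled form; this text tells all that it offers.
- The arm moves only by the shell command python3 -m handwheel 'ROWS' [OPENING]. ROWS is JSON, a list of rows, each a list of 6 numbers: the shift along the world's x, y, z each as a share of 1 m, from -1 to 1, then the turn, a rotation vector about the world's x, y, z each as a share of 2 rad, from -1 to 1. In form: [[dx, dy, dz, wx, wy, wz], ...]. A call has exactly 8 rows; each row is the pose to reach, as a shift and turn from the pose commanded when the call began; what a row does not reach only later rows make up. A row lasts 1/12 s, in which the tool goes at most 41.7 mm and 7.16 degrees, less where a joint would pass 70% of its speed; a pose out of reach is approached as far as the arm can. A call with a number of a shift or a turn outside -1 to 1 is refused whole. A call with a gripper value outside its range is refused whole. OPENING is the opening, from -1 (shut) to 1 (fully open), so that 0 is half open, set as the call begins (- or left out, the last holds). The fingers move at their own pace and stop on an object; the grip force is fixed at half the most. Time passes only in rows, so rows that repeat a pose let the fingers close, or fill a call up. It gives the time, the measured TCP pose, the force, the opening and the grip force at its end, in the units of the state.
- bot.read_state(): the state, without advancing time (a new reading comes with each control period).
- cams.capture(name): name is "scene" or "top" or "wrist"; returns (picture, depth): 384x512x3 uint8, blue, green, red; 384x512 float32, m along the optical axis (not along the pixel's ray), 0 where there is no reading.
- cams.calibration(name): a dict with "mtx" (3x3 intrinsics, pixels), "R" (3x3) and "t" (3): a world point X has camera coordinates R X + t; the wrist camera has in their place "tool_from_camera" (4x4, takes a point from camera to tool coordinates, whose origin is the TCP and whose axes are the flange's). Camera axes: x right, y down, z forward; pixel columns grow to the right and rows downward; lengths in m; the calibration is good to about 2 mm. A picture is of the moment at which its call begins: read the wrist's pose just before it. calibration takes no time and is no camera call.
- bot.hand_in(): hands the job in; it is judged then, once.
Trained networks look in the newest picture that a camera, given by its name, has taken for a name from the list of things; names that differ only in an ending like _2 or _b are one class to them, and where a whole thing is asked for, a point or a joint stands for the part that bears it (a point fixed in the world has none). Each returns a list of dicts, best first, with "conf" (0 to 1); they miss things now and then, are a little off and sometimes report something else, mostly with a low value. They report only what shows in the picture. A call takes as long as a camera call. They do not tell look-alikes from the thing itself.
- models.spot_in(query, camera): "position" ([column, row] in pixels, amid what is visible of it).
- models.tip_of(query, camera): "position" ([column, row] in pixels: a listed point, or the origin of a listed thing).
The state is a dict: "time_s": time; "joint_positions": joint angles; "qvel": joint speeds; "tau": joint torques, N m; "position": TCP position; "tcp_rot": TCP orientation; "force": force on the tool from outside, world axes, zero at the start; "moment": the same for the moment, N m; "opening": opening from 0.0 (shut) to 1.0 (fully open); "grasp_force": force on a finger pad.
Only numpy, scipy, OpenCV 4.12 (cv2) and the standard library are available. Lean on these libraries where they do the work, as an engineer would, in place of code of your own. Each camera call takes 0.05 s, during which the arm holds its last target. There are 200 camera calls.

## Working session

There is one attempt and no reset: what is moved stays moved. The work goes in short steps, Python scripts to look and compute and a shell command to move; the robot and the scene stay as the last step left them, time stands still between calls to the robot, and variables do not carry over. Pictures are saved under pics/ and viewed, at most 14 in all, crops included, and the job is handed in when it is done.

```bash
mkdir -p pics
cat > h.py <<'E'
import numpy as np, cv2
from rig import bot, cams, models
def cap(n):
    s=bot.read_state(); im,d=cams.capture(n); return s,im,d
def pose(n,s):
    c=cams.calibration(n); K=np.array(c["mtx"])
    if n=="wrist":
        T=np.eye(4);T[:3,:3]=s["tcp_rot"];T[:3,3]=s["position"]
        M=T@np.array(c["tool_from_camera"]); return K,M[:3,:3],M[:3,3]
    R=np.array(c["R"]);t=np.array(c["t"]).ravel(); return K,R.T,-R.T@t
def ray_z(n,s,px,z):
    K,R,o=pose(n,s); v=R@np.linalg.solve(K,[px[0],px[1],1]); return o+v*(z-o[2])/v[2]
def cloud(n,s,d):
    K,R,o=pose(n,s); h,w=d.shape; u,v=np.meshgrid(np.arange(w),np.arange(h))
    p=np.stack([u,v,np.ones_like(u)],-1)@np.linalg.inv(K).T*d[...,None]
    return p@R.T+o
E
python3 - <<'E'
from h import *
np.set_printoptions(precision=4,suppress=True)
ims=[]
for n in ["top","scene"]:
    s,im,d=cap(n); cv2.imwrite(f"pics/{n}0.png",cv2.resize(im,None,fx=1.5,fy=1.5)); np.savez(f"{n}0.npz",im=im,d=d)
    for q,z in [("short_center",.04),("medium_center",.04),("long_center",.04),("tray",0),("rack",0),("chock_grip",.066),("block_short",.008),("block_medium",.008),("block_long",.008)]:
        for r in models.tip_of(q,n)[:3]:
            print(n,q,round(r["conf"],2),np.round(r["position"],1),ray_z(n,s,r["position"],z)[:2])
print(bot.read_state()["tcp_rot"],bot.read_state()["time_s"])
E
```

```text
top short_center 0.98 [141.1 196.8] [0.4564 0.2215]
top short_center 0.84 [238.7 201.8] [0.4422 0.0091]
top short_center 0.73 [129.9 270.8] [0.2983 0.2425]
top medium_center 0.86 [110.5 199.5] [0.4514 0.2876]
top long_center 0.79 [173.8 186.1] [0.4789 0.1506]
top tray 0.65 [143.3 194.3] [0.4664 0.2272]
top rack 0.57 [333.5 153.3] [ 0.5562 -0.2132]
top chock_grip 0.86 [247.  133.6] [ 0.5876 -0.0111]
top chock_grip 0.72 [329.3 153.5] [ 0.5414 -0.1878]
top block_short 0.48 [143.1 197.9] [0.4573 0.2254]
top block_medium 0.48 [117.3 199.5] [0.4545 0.2834]
top block_medium 0.32 [245.4 133.9] [ 0.6029 -0.0082]
top block_long 0.68 [175.2 187. ] [0.4811 0.1532]
scene short_center 0.9 [401.2 242.9] [0.6364 0.2155]
scene short_center 0.75 [264.8 215. ] [ 0.4783 -0.001 ]
scene short_center 0.69 [330.8 157.2] [0.3325 0.2264]
scene medium_center 0.72 [380.2 182.4] [0.4602 0.2844]
scene long_center 0.76 [332.9 201.7] [0.4859 0.1505]
scene long_center 0.48 [353.4 201.2] [0.4987 0.1927]
scene tray 0.88 [352.4 203.3] [0.4645 0.2173]
scene rack 0.97 [170.6 285.3] [ 0.5588 -0.2114]
scene chock_grip 0.74 [283.7 244.3] [ 0.5895 -0.0071]
scene block_short 0.56 [351.6 202.3] [0.4687 0.2113]
scene block_medium 0.93 [381.5 192.1] [0.459  0.2961]
scene block_long 0.55 [325.9 211.2] [0.477  0.1426]
[[ 0.8917  0.4527  0.    ]
 [ 0.4527 -0.8917 -0.    ]
 [-0.      0.     -1.    ]] 1.0
```

View pics/top0.png

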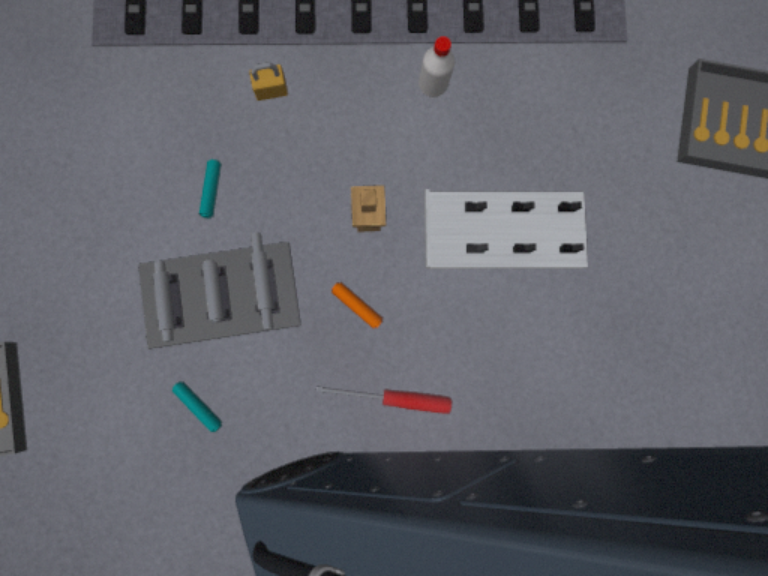

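View pics/scene0.png

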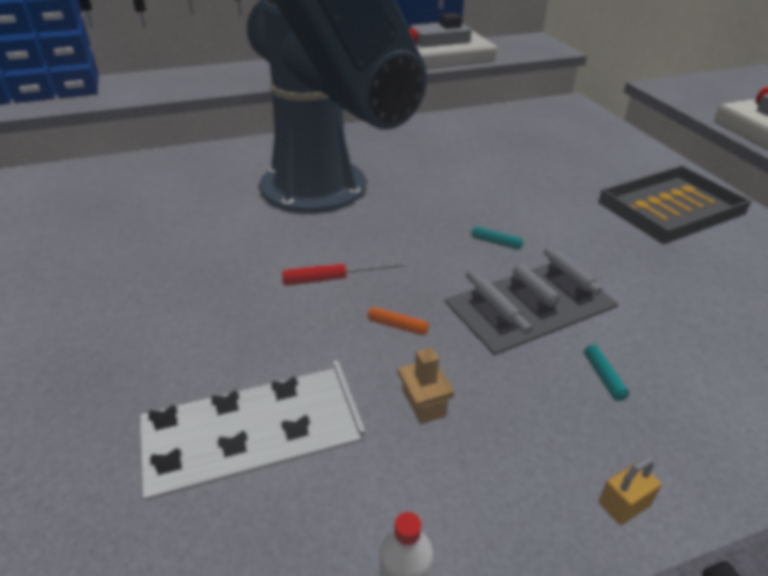

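The top view shows the tray at (215,295) with medium, short and long from left to right; the rack is at (505,230) and the chock at (368,208). The two turquoise and one orange cylinders are decoys. Next I'll get exact poses from the depth data.

Run:
```python
from h import *
np.set_printoptions(precision=4,suppress=True)
s=bot.read_state()
def rect(P,name):
    r=cv2.minAreaRect((P[:,:2]*1000).astype(np.float32)); print(name,len(P),np.round(r[0],1),np.round(r[1],1),round(r[2],2), 'medz',np.median(P[:,2]))
for n in ["top","scene"]:
    f=np.load(f"{n}0.npz"); C=cloud(n,s,f["d"]); im=f["im"].astype(int); ok=f["d"]>0
    X,Y,Z=C[...,0],C[...,1],C[...,2]
    fl=ok&(abs(X-.5)<.05)&(abs(Y-.06)<.03); print(n,"table z",np.median(Z[fl]),Z[fl].std())
    for nm,cx,cy,hx,hy,lo,hi in [("tray",.47,.22,.1,.16,.005,.011),("rack",.555,-.212,.09,.16,.005,.011),("shL",.45,.288,.09,.035,.043,.06),("shM",.457,.222,.09,.03,.043,.06),("shR",.479,.15,.09,.03,.043,.06),("chockhead",.59,-.01,.06,.06,.038,.05),("chocktop",.59,-.01,.06,.06,.08,.095)]:
        m=ok&(abs(X-cx)<hx)&(abs(Y-cy)<hy)&(Z>lo)&(Z<hi); P=C[m]
        if len(P)>5: rect(P,nm)
        else: print(nm,len(P))
```

```text
top table z 0.001402675539845022 0.005205483079134272
tray 3420 [464.5 211.1] [305.5 184.2] 86.43 medz 0.008938368126684526
rack 4179 [ 552.7 -211.1] [306.4 177.4] 88.23 medz 0.009041598319308286
shL 472 [449.9 289.9] [115.6  21.4] 8.52 medz 0.04948487418271824
shM 391 [463.5 219.3] [90.3 21.2] 7.08 medz 0.0499963514908035
shR 539 [477.3 148.7] [141.4  21.4] 7.95 medz 0.04912599829543984
chockhead 465 [587.2  -7.6] [60.7 49.9] 1.67 medz 0.04511112431896791
chocktop 106 [586.1  -7.7] [19.  20.9] 89.11 medz 0.08724330633882865
scene table z -0.0018981191948842513 0.005440655521165663
tray 1943 [464.  221.2] [130.1 230.2] 8.06 medz 0.006535689833197522
rack 5342 [ 558.7 -216.9] [247.9 121.9] 89.29 medz 0.006270975605579598
shL 230 [452.8 290.9] [116.3  17.7] 8.56 medz 0.04638032601757741
shM 220 [466.5 220.5] [87.9 19.4] 9.35 medz 0.0470406613848377
shR 318 [478.5 150.5] [143.7  21.6] 7.25 medz 0.04607416453161883
chockhead 509 [588.5  -5.5] [61.8 51. ] 0.42 medz 0.04197129188589155
chocktop 126 [588.5  -5.7] [23.7 22.4] 7.23 medz 0.08349440337215275
```

```bash
R='[.135,.17,.03,0,0,-.1175]'; python3 -m handwheel '[[0.03,0.04,0.005,0,0,-0.03],[0.06,0.08,0.015,0,0,-0.06],[0.09,0.12,0.025,0,0,-0.09],[0.135,0.17,0.03,0,0,-0.1175],[0.135,0.17,0.03,0,0,-0.1175],[0.135,0.17,0.03,0,0,-0.1175],[0.135,0.17,0.03,0,0,-0.1175],[0.135,0.17,0.03,0,0,-0.1175]]' 0.1
python3 -m handwheel '[[0.03,0.04,0.005,0,0,-0.03],[0.06,0.08,0.015,0,0,-0.06],[0.09,0.12,0.025,0,0,-0.09],[0.135,0.17,0.03,0,0,-0.1175],[0.135,0.17,0.03,0,0,-0.1175],[0.135,0.17,0.03,0,0,-0.1175],[0.135,0.17,0.03,0,0,-0.1175],[0.135,0.17,0.03,0,0,-0.1175]]'
python3 - <<'E'
from h import *
np.set_printoptions(precision=4,suppress=True)
s,im,d=cap("wrist"); np.savez("w1.npz",im=im,d=d); cv2.imwrite("pics/w1.png",im)
K,R,o=pose("wrist",s); print("cam",o,R[:,2])
C=cloud("wrist",s,d); ok=d>0
m=ok&(im.min(-1)>130)&(abs(C[...,2])<.03)
r=cv2.minAreaRect((C[m][:,:2]*1000).astype(np.float32)); print(m.sum(),r,np.median(C[m][:,2]))
t=np.load("top0.npz"); C=cloud("top",s,t["d"])
m=(t["d"]>0)&(t["im"].min(-1)>130)&(abs(C[...,0]-.555)<.1)&(abs(C[...,1]+.212)<.16)&(C[...,2]<.03)
r=cv2.minAreaRect((C[m][:,:2]*1000).astype(np.float32)); print(m.sum(),r)
E
```

```text
time_s: 1.67
position: [0.4181, -0.3874, 0.2777]
tcp_rot: [[0.972, 0.235, -0.0], [0.235, -0.972, -0.001], [-0.001, 0.001, -1.0]]
force: [0.5, -0.2, 0.3]
opening: 0.565
grasp_force: 0.0
time_s: 2.33
position: [0.5523, -0.2189, 0.307]
tcp_rot: [[1.0, -0.001, -0.001], [-0.001, -1.0, -0.001], [-0.001, 0.001, -1.0]]
force: [0.1, 0.7, 0.3]
opening: 0.55
grasp_force: 0.0
cam [ 0.6227 -0.2189  0.4441] [-0.2562 -0.0015 -0.9666]
110461 ((487.4826354980469, -229.37954711914062), (808.2365112304688, 628.2776489257812), 84.28514099121094) 2.4273866572166458e-05
4738 ((555.9009399414062, -218.86587524414062), (249.1800537109375, 119.8709487915039), 89.06574249267578)
```

View pics/w1.png

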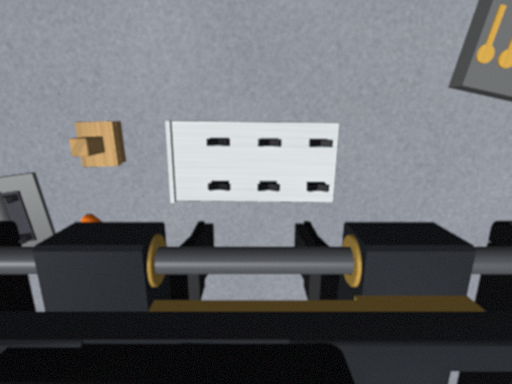

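The wrist view shows the whole rack, columns 165–338 and rows 120–203, with the chock at (100,145). I'll fit the rack again with a stricter white mask.

Run:
```python
from h import *
s=bot.read_state(); f=np.load("w1.npz"); im,d=f["im"],f["d"]; C=cloud("wrist",s,d)
reg=np.zeros(d.shape,bool); reg[100:215,155:350]=1
for th in (170,190):
    m=reg&(im.min(-1)>th)&(d>0)&(C[...,2]<.012); r=cv2.minAreaRect((C[m][:,:2]*1000).astype(np.float32)); print(m.sum(),np.median(C[m][:,2]),r)
# dark saddles
m=reg&(C[...,2]>.02)&(d>0); n,l,st,ce=cv2.connectedComponentsWithStats(m.astype(np.uint8))
for i in range(1,n):
    if st[i,4]>15:
        P=C[l==i]; print(np.round(P[:,:2].mean(0),4),np.round(P.min(0),4),np.round(P.max(0),4),len(P))
reg[:]=0; reg[110:180,60:135]=1
for lo,hi in((.04,.05),(.08,.095)):
    m=reg&(C[...,2]>lo)&(C[...,2]<hi)&(d>0); print("chock",m.sum(),np.median(C[m][:,2]),cv2.minAreaRect((C[m][:,:2]*1000).astype(np.float32)))
```

```text
11603 0.0077565732707582935 ((554.0826416015625, -216.1849365234375), (259.39532470703125, 125.8888931274414), 89.91207885742188)
11094 0.007777434058510974 ((553.474365234375, -215.94834899902344), (252.31236267089844, 124.45417022705078), 89.21512603759766)
[ 0.5979 -0.0975] [ 0.5925 -0.0998  0.02  ] [ 0.6036 -0.0949  0.0211] 16
[ 0.59   -0.1697] [ 0.5847 -0.1854  0.0268] [ 0.5948 -0.1529  0.0354] 178
[ 0.5894 -0.241 ] [ 0.5844 -0.2566  0.0227] [ 0.5942 -0.2257  0.0362] 178
[ 0.5882 -0.3127] [ 0.583  -0.3293  0.026 ] [ 0.5931 -0.2968  0.0363] 185
[ 0.5777 -0.0963] [ 0.5713 -0.0991  0.02  ] [ 0.5855 -0.0945  0.0217] 16
[ 0.5231 -0.0966] [ 0.5145 -0.0994  0.0201] [ 0.5313 -0.0933  0.0213] 24
[ 0.5266 -0.1687] [ 0.5205 -0.184   0.0234] [ 0.5312 -0.1517  0.0356] 173
[ 0.5259 -0.2403] [ 0.5197 -0.2566  0.0208] [ 0.5303 -0.2245  0.0362] 191
[ 0.5247 -0.3117] [ 0.5188 -0.3278  0.0239] [ 0.5293 -0.2957  0.0352] 181
chock 1257 0.04365854294068261 ((588.1381225585938, -6.72088623046875), (59.80276870727539, 51.62961196899414), 1.0679222345352173)
chock 358 0.08546881084323094 ((588.5526123046875, -7.1965532302856445), (22.250993728637695, 21.637081146240234), 88.77477264404297)
```

```bash
python3 -m handwheel '[[-0.005,0.04,0,0,0,0.01],[-0.015,0.08,0,0,0,0.03],[-0.025,0.12,0,0,0,0.04],[-0.035,0.16,0,0,0,0.05],[-0.045,0.22,0,0,0,0.07],[-0.045,0.22,0,0,0,0.07],[-0.045,0.22,0,0,0,0.07],[-0.045,0.22,0,0,0,0.07]]'
python3 -m handwheel '[[-0.005,0.04,0,0,0,0],[-0.015,0.08,0,0,0,0],[-0.025,0.12,0,0,0,0],[-0.035,0.16,0,0,0,0],[-0.045,0.22,0,0,0,0],[-0.045,0.22,0,0,0,0],[-0.045,0.22,0,0,0,0],[-0.045,0.22,0,0,0,0]]'
python3 - <<'E'
from h import *
s,im,d=cap("wrist"); np.savez("w2.npz",im=im,d=d); cv2.imwrite("pics/w2.png",im)
C=cloud("wrist",s,d)
for nm,cx,cy,hx,hy in [("shL",.452,.290,.09,.03),("shM",.465,.22,.09,.03),("shR",.478,.15,.09,.03)]:
    m=(d>0)&(abs(C[...,0]-cx)<hx)&(abs(C[...,1]-cy)<hy)&(C[...,2]>.042)&(C[...,2]<.06)
    print(nm,m.sum(),cv2.minAreaRect((C[m][:,:2]*1000).astype(np.float32)),C[m][:,2].max())
E
```

```text
time_s: 3.05
position: [0.5075, 0.0014, 0.3075]
tcp_rot: [[0.99, 0.139, -0.0], [0.139, -0.99, -0.001], [-0.0, 0.001, -1.0]]
force: [0.1, -0.5, 0.3]
opening: 0.552
grasp_force: 0.0
time_s: 3.72
position: [0.4641, 0.2213, 0.3073]
tcp_rot: [[0.99, 0.139, 0.0], [0.139, -0.99, -0.001], [0.0, 0.001, -1.0]]
force: [0.0, 0.2, -0.0]
opening: 0.548
grasp_force: 0.0
shL 1117 ((451.1612854003906, 292.08367919921875), (115.14586639404297, 21.046737670898438), 7.830227375030518) 0.05297922638822938
shM 946 ((464.7283020019531, 221.17453002929688), (89.63684844970703, 20.399606704711914), 7.611842632293701) 0.05257366443598299
shR 1323 ((478.4726867675781, 150.96046447753906), (141.33346557617188, 21.256793975830078), 7.787514686584473) 0.0527301661619039
```

View pics/w2.png

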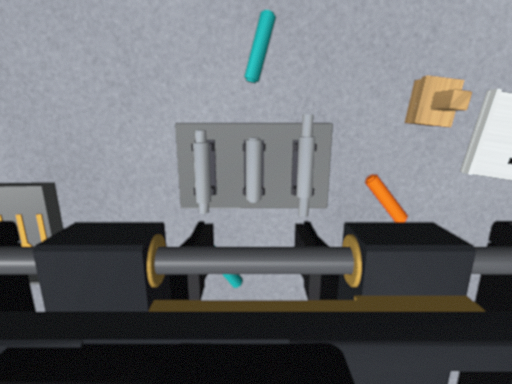

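The wrist view shows the three shafts at columns 203, 254 and 305, agreeing with the fits. I'll take the medium shaft first.

```bash
python3 -m handwheel '[[-0.002,0.02,-0.02,0,0,0],[-0.006,0.04,-0.05,0,0,0],[-0.01,0.06,-0.08,0,0,0],[-0.013,0.07,-0.11,0,0,0],[-0.013,0.07,-0.15,0,0,0],[-0.013,0.07,-0.18,0,0,0],[-0.013,0.07,-0.20,0,0,0],[-0.013,0.07,-0.20,0,0,0]]'
python3 - <<'E'
from h import *
s=bot.read_state(); print(s["position"])
E
```

```text
time_s: 4.43
position: [0.4487, 0.2892, 0.1034]
tcp_rot: [[0.991, 0.136, -0.008], [0.136, -0.991, -0.004], [-0.009, 0.003, -1.0]]
force: [0.1, 0.4, 0.9]
opening: 0.549
grasp_force: 0.0
[0.44867962 0.28920006 0.1033927 ]
```

```bash
python3 -m handwheel '[[0.001,0,0,0,0,0],[0.001,0,-0.015,0,0,0],[0.001,0,-0.03,0,0,0],[0.001,0,-0.045,0,0,0],[0.001,0,-0.06,0,0,0],[0.001,0,-0.061,0,0,0],[0.001,0,-0.061,0,0,0],[0.001,0,-0.061,0,0,0]]'
```

```text
time_s: 5.1
position: [0.4526, 0.2927, 0.0482]
tcp_rot: [[0.99, 0.138, 0.003], [0.138, -0.99, 0.001], [0.003, -0.001, -1.0]]
force: [0.6, -0.7, 0.6]
opening: 0.552
grasp_force: 0.0
```

```bash
python3 -m handwheel '[[-0.001,-0.001,-0.002,0,0,0],[-0.001,-0.001,-0.002,0,0,0],[-0.001,-0.001,-0.002,0,0,0],[-0.001,-0.001,-0.002,0,0,0],[-0.001,-0.001,-0.002,0,0,0],[-0.001,-0.001,-0.002,0,0,0],[-0.001,-0.001,-0.002,0,0,0],[-0.001,-0.001,-0.002,0,0,0]]' -1
python3 -m handwheel '[[0,0,0,0,0,0],[0,0,0,0,0,0],[0,0,0.01,0,0,0],[0,0,0.03,0,0,0],[0,0,0.06,0,0,0],[0,0,0.09,0,0,0],[0,0,0.12,0,0,0],[0,0,0.14,0,0,0]]'
```

```text
time_s: 5.77
position: [0.4501, 0.2921, 0.0448]
tcp_rot: [[0.99, 0.139, 0.0], [0.139, -0.99, 0.0], [0.0, -0.0, -1.0]]
force: [-1.4, 0.2, 3.3]
opening: 0.242
grasp_force: 30.0
time_s: 6.43
position: [0.4502, 0.2915, 0.187]
tcp_rot: [[0.99, 0.14, 0.002], [0.14, -0.99, -0.0], [0.002, 0.0, -1.0]]
force: [0.3, 0.1, -3.2]
opening: 0.244
grasp_force: 30.0
```

```bash
python3 -m handwheel '[[0.003,-0.015,0,0,0,-0.005],[0.01,-0.045,0,0,0,-0.012],[0.015,-0.08,0,0,0,-0.02],[0.02,-0.12,0,0,0,-0.03],[0.027,-0.16,0,0,0,-0.04],[0.034,-0.2,0,0,0,-0.05],[0.042,-0.24,0,0,0,-0.06],[0.05,-0.28,0,0,0,-0.07]]'
python3 -m handwheel '[[0.007,-0.04,0,0,0,-0.007],[0.014,-0.08,0,0,0,-0.007],[0.021,-0.12,0,0,0,-0.007],[0.028,-0.16,0,0,0,-0.007],[0.035,-0.2,0,0,0,-0.007],[0.042,-0.24,0,0,0,-0.007],[0.049,-0.28,0,0,0,-0.007],[0.053,-0.308,0,0,0,-0.007]]'
python3 -m handwheel '[[0.001,-0.012,0,0,0,0],[0.001,-0.017,-0.005,0,0,0],[0.001,-0.017,-0.02,0,0,0],[0.001,-0.017,-0.04,0,0,0],[0.001,-0.017,-0.06,0,0,0],[0.001,-0.017,-0.08,0,0,0],[0.001,-0.017,-0.09,0,0,0],[0.001,-0.017,-0.09,0,0,0]]'
```

```text
time_s: 7.1
position: [0.4989, 0.0097, 0.1844]
tcp_rot: [[1.0, -0.001, -0.002], [-0.001, -1.0, -0.0], [-0.002, 0.0, -1.0]]
force: [0.5, -0.4, -3.1]
opening: 0.24
grasp_force: 30.0
time_s: 7.77
position: [0.5526, -0.3004, 0.1842]
tcp_rot: [[1.0, -0.016, -0.0], [-0.016, -1.0, -0.002], [-0.0, 0.002, -1.0]]
force: [0.5, 0.6, -2.7]
opening: 0.241
grasp_force: 30.0
time_s: 8.43
position: [0.5516, -0.31, 0.0914]
tcp_rot: [[1.0, -0.013, -0.007], [-0.013, -1.0, 0.006], [-0.007, -0.005, -1.0]]
force: [-0.7, 1.0, -2.4]
opening: 0.241
grasp_force: 30.0
```

```bash
python3 -m handwheel '[[0.002,-0.002,0,0,0,0],[0.002,-0.002,-0.01,0,0,0],[0.002,-0.002,-0.02,0,0,0],[0.002,-0.002,-0.02,0,0,0],[0.002,-0.002,-0.02,0,0,0],[0.002,-0.002,-0.02,0,0,0],[0.002,-0.002,-0.02,0,0,0],[0.002,-0.002,-0.02,0,0,0]]'
python3 - <<'E'
from h import *
s,im,d=cap("wrist"); cv2.imwrite("pics/w3.png",im); print(s["position"],s["tcp_rot"])
E
```

```text
time_s: 9.1
position: [0.5562, -0.3155, 0.075]
tcp_rot: [[1.0, -0.014, 0.001], [-0.014, -1.0, -0.001], [0.001, 0.001, -1.0]]
force: [0.5, -0.3, -3.8]
opening: 0.24
grasp_force: 30.0
[ 0.55619635 -0.31552478  0.07504018] [[ 9.99897003e-01 -1.43333172e-02  7.34366497e-04]
 [-1.43328856e-02 -9.99897105e-01 -5.89547976e-04]
 [ 7.42741112e-04  5.78961663e-04 -9.99999557e-01]]
```

View pics/w3.png

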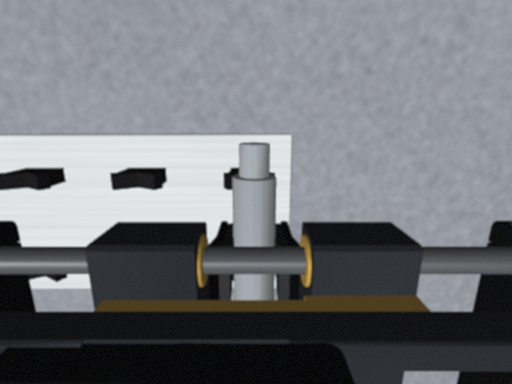

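The shaft hangs at column 255 over the right saddle, whose left edge is at 224 and centre near 251, so it is about 2 mm too far right. I'll measure the shaft's end in the wrist depth before lowering.

Run:
```python
from h import *
s,im,d=cap("wrist"); C=cloud("wrist",s,d)
reg=np.zeros(d.shape,bool); reg[130:300,205:300]=1
m=reg&(d>0)&(C[...,2]>.06)&(C[...,2]<.1); m[225:]=0
P=C[m]; print(s["position"],P[:,0].max(),np.sort(P[:,0])[-20:], np.median(P[:,1]),P[:,2].max())
j=P[P[:,0]>np.sort(P[:,0])[-1]-.012]; print("journal y",np.median(j[:,1]),len(j))
m=(d>0)&(C[...,2]>.02)&(C[...,2]<.0385)&(C[...,0]>.575)&(C[...,0]<.6)
n,l,st,ce=cv2.connectedComponentsWithStats(m.astype(np.uint8))
for i in range(1,n):
    if st[i,4]>60: Q=C[l==i]; print(Q.min(0),Q.max(0),len(Q))
```

```text
[ 0.55619254 -0.31546007  0.07501871] 0.6151107871528884 [0.61499668 0.61499734 0.61501063 0.61501455 0.61501522 0.61501538
 0.61502227 0.61502311 0.61502362 0.61502422 0.61503024 0.61503242
 0.61503251 0.61503673 0.61504047 0.61504539 0.61504678 0.61506227
 0.61510322 0.61511079] -0.31610406460319085 0.08237202406368507
journal y -0.3164496164450753 836
[ 0.58482691 -0.18617647  0.02000623] [ 0.59550113 -0.15453305  0.03568046] 965
[ 0.58389755 -0.25756974  0.02000732] [ 0.59454957 -0.22448666  0.03597786] 944
[ 0.58344412 -0.30631835  0.02079435] [ 0.59376697 -0.29631988  0.03545477] 191
```

```bash
python3 -m handwheel '[[-0.0005,0.003,0,0,0,0],[-0.0005,0.003,0,0,0,0],[-0.0005,0.003,-0.006,0,0,0],[-0.0005,0.003,-0.012,0,0,0],[-0.0005,0.003,-0.018,0,0,0],[-0.0005,0.003,-0.022,0,0,0],[-0.0005,0.003,-0.025,0,0,0],[-0.0005,0.003,-0.025,0,0,0]]'
python3 -m handwheel '[[0,0,-0.001,0,0,0],[0,0,-0.002,0,0,0],[0,0,-0.003,0,0,0],[0,0,-0.003,0,0,0],[0,0,-0.003,0,0,0],[0,0,-0.003,0,0,0],[0,0,-0.003,0,0,0],[0,0,-0.003,0,0,0]]'
```

```text
time_s: 9.87
position: [0.5549, -0.3119, 0.0483]
tcp_rot: [[1.0, -0.014, -0.002], [-0.014, -1.0, 0.001], [-0.002, -0.001, -1.0]]
force: [0.3, 0.2, -2.9]
opening: 0.242
grasp_force: 30.0
time_s: 10.53
position: [0.5555, -0.3123, 0.0467]
tcp_rot: [[1.0, -0.014, 0.0], [-0.014, -1.0, -0.0], [0.0, 0.0, -1.0]]
force: [0.4, 0.0, -2.4]
opening: 0.241
grasp_force: 30.0
```

```bash
python3 -m handwheel '[[0,0,-0.001,0,0,0],[0,0,-0.0015,0,0,0],[0,0,-0.0015,0,0,0],[0,0,-0.0015,0,0,0],[0,0,-0.0015,0,0,0],[0,0,-0.0015,0,0,0],[0,0,-0.0015,0,0,0],[0,0,-0.0015,0,0,0]]'
python3 -m handwheel '[[0,0,0,0,0,0],[0,0,0,0,0,0],[0,0,0,0,0,0],[0,0,0,0,0,0],[0,0,0.005,0,0,0],[0,0,0.02,0,0,0],[0,0,0.04,0,0,0],[0,0,0.06,0,0,0]]' 0.1
python3 -m handwheel '[[0,0,0.03,0,0,0],[0,0,0.06,0,0,0],[0,0,0.09,0,0,0],[0,0.03,0.11,0,0,0],[0,0.06,0.13,0,0,0],[0,0.09,0.14,0,0,0],[0,0.12,0.14,0,0,0],[0,0.12,0.14,0,0,0]]'
cat >> h.py <<'E'
def laid():
    s,im,d=cap("wrist"); C=cloud("wrist",s,d); print("tcp",np.round(s["position"],4))
    m=(d>0)&(abs(C[...,0]-.557)<.09)&(abs(C[...,1]+.216)<.14)&(C[...,2]>.044)&(C[...,2]<.056)
    n,l,st,ce=cv2.connectedComponentsWithStats(m.astype(np.uint8))
    for i in range(1,n):
        if st[i,4]>60: Q=C[l==i]; r=cv2.minAreaRect((Q[:,:2]*1000).astype(np.float32)); print("shaft",np.round(r[0],1),np.round(r[1],1),round(r[2],1),Q[:,2].max())
    return im
E
python3 - <<'E'
from h import *
cv2.imwrite("pics/w4.png",laid())
E
```

```text
time_s: 11.2
position: [0.5555, -0.3123, 0.045]
tcp_rot: [[1.0, -0.014, -0.0], [-0.014, -1.0, 0.0], [-0.0, -0.0, -1.0]]
force: [-0.6, 0.3, -2.8]
opening: 0.245
grasp_force: 30.0
time_s: 11.87
position: [0.5552, -0.312, 0.1056]
tcp_rot: [[1.0, -0.014, -0.001], [-0.014, -1.0, 0.001], [-0.001, -0.001, -1.0]]
force: [1.1, -0.8, -0.5]
opening: 0.548
grasp_force: 0.0
time_s: 12.53
position: [0.5547, -0.1868, 0.2467]
tcp_rot: [[1.0, -0.01, 0.0], [-0.01, -1.0, 0.003], [0.0, -0.003, -1.0]]
force: [-0.2, 0.7, -0.6]
opening: 0.551
grasp_force: 0.0
tcp [ 0.5547 -0.1868  0.2467]
shaft [ 558.2 -312. ] [ 20.9 111.4] 88.9 0.0526646236253262
```

View pics/w4.png

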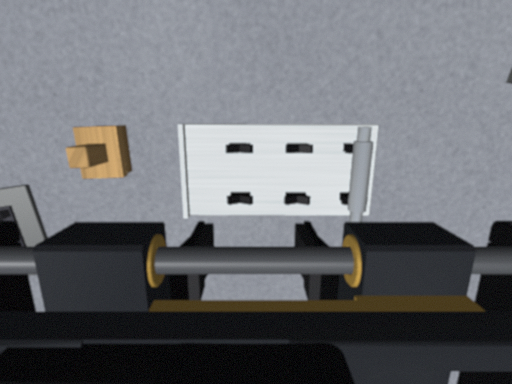

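The medium shaft lies in the right cradle at column 360, seated. Now the short shaft.

```bash
python3 -m handwheel '[[-0.006,0.03,0,0,0,0.01],[-0.014,0.07,0,0,0,0.02],[-0.022,0.11,0,0,0,0.03],[-0.03,0.15,0,0,0,0.04],[-0.04,0.19,0,0,0,0.05],[-0.048,0.23,0,0,0,0.06],[-0.056,0.27,-0.01,0,0,0.07],[-0.064,0.31,-0.03,0,0,0.076]]'
python3 -m handwheel '[[-0.008,0.04,-0.02,0,0,0],[-0.016,0.08,-0.04,0,0,0],[-0.024,0.102,-0.06,0,0,0],[-0.025,0.104,-0.09,0,0,0],[-0.025,0.104,-0.12,0,0,0],[-0.025,0.104,-0.125,0,0,0],[-0.025,0.104,-0.125,0,0,0],[-0.025,0.104,-0.125,0,0,0]]'
```

```text
time_s: 13.25
position: [0.4938, 0.1152, 0.2185]
tcp_rot: [[0.991, 0.137, 0.006], [0.137, -0.991, -0.0], [0.006, 0.001, -1.0]]
force: [1.4, -0.5, -0.1]
opening: 0.553
grasp_force: 0.0
time_s: 13.92
position: [0.4683, 0.2176, 0.0923]
tcp_rot: [[0.991, 0.136, 0.001], [0.136, -0.991, 0.0], [0.001, 0.0, -1.0]]
force: [0.5, -0.6, -0.0]
opening: 0.551
grasp_force: 0.0
```

```bash
python3 -m handwheel '[[-0.0035,0.0035,-0.005,0,0,0],[-0.0035,0.0035,-0.02,0,0,0],[-0.0035,0.0035,-0.035,0,0,0],[-0.0035,0.0035,-0.045,0,0,0],[-0.0035,0.0035,-0.047,0,0,0],[-0.0035,0.0035,-0.047,0,0,0],[-0.0035,0.0035,-0.047,0,0,0],[-0.0035,0.0035,-0.047,0,0,0]]'
python3 -m handwheel '[[0,0,0,0,0,0],[0,0,0,0,0,0],[0,0,0,0,0,0],[0,0,0,0,0,0],[0,0,0,0,0,0],[0,0,0,0,0,0],[0,0,0,0,0,0],[0,0,0,0,0,0]]' -1
```

```text
time_s: 14.58
position: [0.4643, 0.2218, 0.0457]
tcp_rot: [[0.991, 0.137, 0.002], [0.137, -0.991, 0.0], [0.002, -0.0, -1.0]]
force: [0.2, -0.5, 0.7]
opening: 0.55
grasp_force: 0.0
time_s: 15.25
position: [0.4638, 0.2214, 0.0449]
tcp_rot: [[0.99, 0.138, 0.0], [0.138, -0.99, -0.0], [0.0, 0.0, -1.0]]
force: [1.1, -1.9, 2.7]
opening: 0.243
grasp_force: 30.0
```

```bash
python3 -m handwheel '[[0,0,0.01,0,0,0],[0,0,0.03,0,0,0],[0,0,0.06,0,0,0],[0,0,0.09,0,0,0],[0,-0.01,0.12,0,0,0],[0.005,-0.03,0.14,0,0,0],[0.012,-0.06,0.14,0,0,-0.01],[0.02,-0.1,0.14,0,0,-0.02]]'
python3 -m handwheel '[[0.008,-0.04,0,0,0,-0.007],[0.016,-0.08,0,0,0,-0.014],[0.024,-0.12,0,0,0,-0.021],[0.032,-0.16,0,0,0,-0.028],[0.04,-0.2,0,0,0,-0.035],[0.048,-0.24,0,0,0,-0.042],[0.056,-0.28,0,0,0,-0.049],[0.062,-0.31,0,0,0,-0.056]]'
python3 -m handwheel '[[0.006,-0.03,-0.01,0,0,0],[0.011,-0.05,-0.02,0,0,0],[0.011,-0.0525,-0.04,0,0,0],[0.011,-0.0525,-0.06,0,0,0],[0.011,-0.0525,-0.08,0,0,0],[0.011,-0.0525,-0.1,0,0,0],[0.011,-0.0525,-0.11,0,0,0],[0.011,-0.0525,-0.11,0,0,0]]'
python3 -m handwheel '[[0,0,0,0,0,0],[0,0,0,0,0,0],[0,0,0,0,0,0],[0,0,0,0,0,0],[0,0,0,0,0,0],[0,0,0,0,0,0],[0,0,0,0,0,0],[0,0,0,0,0,0]]'
cat >> h.py <<'E'
def held(L,cy):
    s,im,d=cap("wrist"); C=cloud("wrist",s,d); z=s["position"][2]
    m=(d>0)&(abs(C[...,2]-z)<.014)&(abs(C[...,1]-s["position"][1])<.02)&(C[...,0]>s["position"][0]+.028)&(C[...,0]<s["position"][0]+.09); m[225:]=0
    P=C[m]; e=np.sort(P[:,0])[-5]; print("tcp",np.round(s["position"],4),"shaft centre x",e-L/2,"y",np.median(P[:,1]),len(P))
    m=(d>0)&(C[...,2]>.02)&(C[...,2]<.0385)&(C[...,0]>.575)&(C[...,0]<.6)
    n,l,st,ce=cv2.connectedComponentsWithStats(m.astype(np.uint8))
    for i in range(1,n):
        if st[i,4]>60: Q=C[l==i]; print(Q.min(0),Q.max(0),len(Q))
E
python3 -c "
from h import *
held(.09,-.24)"
```

```text
time_s: 15.92
position: [0.484, 0.1226, 0.1869]
tcp_rot: [[0.995, 0.1, 0.004], [0.1, -0.995, 0.001], [0.004, -0.001, -1.0]]
force: [1.3, -0.1, -3.3]
opening: 0.244
grasp_force: 30.0
time_s: 16.58
position: [0.5458, -0.1915, 0.185]
tcp_rot: [[1.0, -0.017, 0.001], [-0.017, -1.0, -0.001], [0.001, 0.001, -1.0]]
force: [1.5, 0.3, -3.7]
opening: 0.245
grasp_force: 30.0
time_s: 17.25
position: [0.5547, -0.2394, 0.0722]
tcp_rot: [[1.0, -0.014, -0.005], [-0.014, -1.0, 0.004], [-0.006, -0.004, -1.0]]
force: [-0.4, 0.8, -2.9]
opening: 0.246
grasp_force: 30.0
time_s: 17.92
position: [0.5567, -0.2409, 0.0751]
tcp_rot: [[1.0, -0.014, 0.0], [-0.014, -1.0, -0.0], [0.0, 0.0, -1.0]]
force: [-1.0, 0.3, -3.0]
opening: 0.243
grasp_force: 30.0
tcp [ 0.5567 -0.2409  0.0751] shaft centre x 0.5573339048509707 y -0.24132417796298083 1694
[ 0.58239304 -0.30766757  0.02037178] [ 0.59918029 -0.29602361  0.03829711] 296
[ 0.58486287 -0.18572921  0.02001824] [ 0.59547986 -0.15217429  0.03578337] 934
[ 0.58460806 -0.23186717  0.02033856] [ 0.59470249 -0.2241433   0.03544307] 124
[ 0.5844664  -0.25709812  0.02019228] [ 0.59434925 -0.2503474   0.03613252] 89
```

Well aligned. I'll lower, release and go back for the long shaft.

```bash
python3 -m handwheel '[[0,0.0005,-0.005,0,0,0],[0,0.0005,-0.012,0,0,0],[0,0.0005,-0.018,0,0,0],[0,0.0005,-0.024,0,0,0],[0,0.0005,-0.028,0,0,0],[0,0.0005,-0.03,0,0,0],[0,0.0005,-0.03,0,0,0],[0,0.0005,-0.03,0,0,0]]'
python3 -m handwheel '[[0,0,0,0,0,0],[0,0,0,0,0,0],[0,0,0,0,0,0],[0,0,0,0,0,0],[0,0,0.005,0,0,0],[0,0,0.02,0,0,0],[0,0,0.04,0,0,0],[0,0,0.06,0,0,0]]' 0.1
python3 -m handwheel '[[0,0,0.03,0,0,0],[0,0,0.06,0,0,0],[0,0,0.09,0,0,0],[0,0.03,0.11,0,0,0],[0,0.06,0.13,0,0,0],[0,0.09,0.14,0,0,0],[0,0.12,0.14,0,0,0],[0,0.12,0.14,0,0,0]]'
python3 -c "
from h import *
laid()"
```

```text
time_s: 18.63
position: [0.5563, -0.2404, 0.045]
tcp_rot: [[1.0, -0.014, -0.001], [-0.014, -1.0, 0.0], [-0.001, -0.0, -1.0]]
force: [-1.6, -1.0, 1.8]
opening: 0.244
grasp_force: 30.0
time_s: 19.3
position: [0.5564, -0.2401, 0.1053]
tcp_rot: [[1.0, -0.014, -0.001], [-0.014, -1.0, 0.001], [-0.001, -0.001, -1.0]]
force: [-0.3, -0.4, 0.5]
opening: 0.545
grasp_force: 0.0
time_s: 19.97
position: [0.556, -0.1152, 0.2463]
tcp_rot: [[1.0, -0.01, 0.001], [-0.01, -1.0, 0.002], [0.001, -0.002, -1.0]]
force: [-0.9, -0.4, -0.2]
opening: 0.55
grasp_force: 0.0
tcp [ 0.556  -0.1152  0.2463]
shaft [ 559.1 -311.9] [ 21.1 110.9] 89.8 0.0530332561238574
shaft [ 557.  -239.9] [20.7 90.1] 88.8 0.05362698164404606
```

```bash
python3 -m handwheel '[[-0.008,0.03,0,0,0,0.01],[-0.02,0.07,0,0,0,0.02],[-0.031,0.11,0,0,0,0.03],[-0.043,0.15,0,0,0,0.04],[-0.055,0.19,0,0,0,0.05],[-0.065,0.23,-0.02,0,0,0.06],[-0.076,0.268,-0.04,0,0,0.07],[-0.076,0.268,-0.06,0,0,0.076]]'
python3 -m handwheel '[[0,0,-0.03,0,0,0],[0,0,-0.06,0,0,0],[0,0,-0.08,0,0,0],[0,0,-0.09,0,0,0],[0,0,-0.09,0,0,0],[0,0,-0.09,0,0,0],[0,0,-0.09,0,0,0],[0,0,-0.09,0,0,0]]'
```

```text
time_s: 20.68
position: [0.4796, 0.1514, 0.1852]
tcp_rot: [[0.99, 0.142, 0.002], [0.142, -0.99, 0.002], [0.002, -0.001, -1.0]]
force: [1.0, -0.6, -0.7]
opening: 0.549
grasp_force: 0.0
time_s: 21.35
position: [0.4819, 0.1475, 0.0962]
tcp_rot: [[0.991, 0.137, 0.003], [0.137, -0.991, 0.0], [0.003, 0.0, -1.0]]
force: [0.7, -0.6, -0.1]
opening: 0.55
grasp_force: 0.0
```

```bash
python3 -m handwheel '[[-0.003,0.0035,-0.005,0,0,0],[-0.003,0.0035,-0.02,0,0,0],[-0.003,0.0035,-0.035,0,0,0],[-0.003,0.0035,-0.045,0,0,0],[-0.003,0.0035,-0.051,0,0,0],[-0.003,0.0035,-0.051,0,0,0],[-0.003,0.0035,-0.051,0,0,0],[-0.003,0.0035,-0.051,0,0,0]]'
python3 -m handwheel '[[0,0,0,0,0,0],[0,0,0,0,0,0],[0,0,0,0,0,0],[0,0,0,0,0,0],[0,0,0,0,0,0],[0,0,0,0,0,0],[0,0,0,0,0,0],[0,0,0,0,0,0]]' -1
```

```text
time_s: 22.02
position: [0.4781, 0.1512, 0.0443]
tcp_rot: [[0.991, 0.137, 0.001], [0.137, -0.991, 0.0], [0.001, 0.0, -1.0]]
force: [-0.5, 1.0, 0.2]
opening: 0.549
grasp_force: 0.0
time_s: 22.68
position: [0.4779, 0.1508, 0.044]
tcp_rot: [[0.99, 0.138, 0.0], [0.138, -0.99, -0.0], [0.0, 0.0, -1.0]]
force: [0.7, -3.5, 2.7]
opening: 0.239
grasp_force: 30.0
```

```bash
python3 -m handwheel '[[0,0,0.01,0,0,0],[0,0,0.03,0,0,0],[0,0,0.06,0,0,0],[0,0,0.09,0,0,0],[0,-0.01,0.12,0,0,0],[0.007,-0.03,0.14,0,0,0],[0.015,-0.06,0.14,0,0,-0.01],[0.025,-0.1,0.14,0,0,-0.02]]'
python3 -m handwheel '[[0.01,-0.04,0,0,0,-0.007],[0.02,-0.08,0,0,0,-0.014],[0.03,-0.12,0,0,0,-0.021],[0.04,-0.16,0,0,0,-0.028],[0.05,-0.2,0,0,0,-0.035],[0.055,-0.22,0,0,0,-0.042],[0.055,-0.221,0,0,0,-0.049],[0.055,-0.221,0,0,0,-0.056]]'
python3 -m handwheel '[[0,0,-0.01,0,0,0],[0,0,-0.02,0,0,0],[0,0,-0.04,0,0,0],[0,0,-0.06,0,0,0],[0,0,-0.08,0,0,0],[0,0,-0.1,0,0,0],[0,0,-0.11,0,0,0],[0,0,-0.11,0,0,0]]'
python3 -m handwheel '[[0,0,0,0,0,0],[0,0,0,0,0,0],[0,0,0,0,0,0],[0,0,0,0,0,0],[0,0,0,0,0,0],[0,0,0,0,0,0],[0,0,0,0,0,0],[0,0,0,0,0,0]]'
python3 -c "
from h import *
held(.142,-.24)"
```

```text
time_s: 23.35
position: [0.5024, 0.0525, 0.1857]
tcp_rot: [[0.995, 0.1, 0.002], [0.1, -0.995, 0.001], [0.003, -0.001, -1.0]]
force: [0.6, -0.2, -3.6]
opening: 0.237
grasp_force: 30.0
time_s: 24.02
position: [0.5571, -0.1706, 0.1833]
tcp_rot: [[1.0, -0.018, -0.001], [-0.018, -1.0, 0.002], [-0.001, -0.002, -1.0]]
force: [-0.5, -0.0, -3.7]
opening: 0.238
grasp_force: 30.0
time_s: 24.68
position: [0.5552, -0.1673, 0.0707]
tcp_rot: [[1.0, -0.012, -0.007], [-0.012, -1.0, 0.004], [-0.007, -0.004, -1.0]]
force: [0.2, 0.5, -3.3]
opening: 0.24
grasp_force: 30.0
time_s: 25.35
position: [0.5577, -0.1699, 0.0741]
tcp_rot: [[1.0, -0.014, 0.0], [-0.014, -1.0, -0.0], [0.0, 0.0, -1.0]]
force: [0.1, -0.4, -4.0]
opening: 0.237
grasp_force: 30.0
tcp [ 0.5577 -0.1699  0.0741] shaft centre x 0.5582132440435985 y -0.17066537146779473 3407
[ 0.57500402 -0.31337413  0.02017207] [ 0.5998656  -0.295561    0.03848128] 548
[ 0.57502993 -0.03262961  0.02003886] [ 0.59998421 -0.02271375  0.03849241] 450
[ 0.58686978 -0.10021159  0.02000113] [ 0.59974695 -0.09394545  0.02165024] 76
[ 0.58421044 -0.23617962  0.0200555 ] [ 0.59574818 -0.22396159  0.03824859] 279
[ 0.58509656 -0.16085336  0.02184823] [ 0.59549577 -0.15238136  0.03620439] 145
[ 0.57501487 -0.10022443  0.02000684] [ 0.58887378 -0.09373943  0.02181325] 77
```

```bash
python3 -m handwheel '[[0,0,-0.005,0,0,0],[0,0,-0.012,0,0,0],[0,0,-0.018,0,0,0],[0,0,-0.024,0,0,0],[0,0,-0.028,0,0,0],[0,0,-0.03,0,0,0],[0,0,-0.03,0,0,0],[0,0,-0.03,0,0,0]]'
python3 -m handwheel '[[0,0,0,0,0,0],[0,0,0,0,0,0],[0,0,0,0,0,0],[0,0,0,0,0,0],[0,0,0.005,0,0,0],[0,0,0.02,0,0,0],[0,0,0.04,0,0,0],[0,0,0.06,0,0,0]]' 0.1
python3 -m handwheel '[[0,0,0.03,0,0,0],[0,0,0.06,0,0,0],[0,0,0.09,0,0,0],[0,0.02,0.12,0,0,0],[0,0.05,0.15,0,0,0],[0,0.07,0.17,0,0,0],[0,0.07,0.17,0,0,0],[0,0.07,0.17,0,0,0]]'
python3 - <<'E'
from h import *
im=laid(); cv2.imwrite("pics/w5.png",im)
s,im,d=cap("wrist"); C=cloud("wrist",s,d)
for lo,hi in((.04,.05),(.08,.095)):
    m=(abs(C[...,0]-.588)<.06)&(abs(C[...,1]+.007)<.05)&(C[...,2]>lo)&(C[...,2]<hi)&(d>0); print("chock",m.sum(),cv2.minAreaRect((C[m][:,:2]*1000).astype(np.float32)))
E
```

```text
time_s: 26.07
position: [0.5571, -0.1695, 0.0446]
tcp_rot: [[1.0, -0.014, -0.001], [-0.014, -1.0, 0.001], [-0.001, -0.0, -1.0]]
force: [-2.0, 1.6, 5.5]
opening: 0.242
grasp_force: 30.0
time_s: 26.73
position: [0.5574, -0.1698, 0.1042]
tcp_rot: [[1.0, -0.014, -0.001], [-0.014, -1.0, 0.001], [-0.001, -0.001, -1.0]]
force: [-0.2, 1.0, 0.9]
opening: 0.55
grasp_force: 0.0
time_s: 27.4
position: [0.5582, -0.0993, 0.2755]
tcp_rot: [[1.0, -0.012, 0.003], [-0.012, -1.0, -0.002], [0.003, 0.002, -1.0]]
force: [0.0, 0.2, -1.3]
opening: 0.554
grasp_force: 0.0
tcp [ 0.5582 -0.0993  0.2755]
shaft [ 561.1 -168.2] [ 20.5 134.3] 89.1 0.05347318451265998
shaft [ 556.2 -311.7] [ 20.8 114.8] 88.4 0.05317958587756472
shaft [ 556.7 -240. ] [20.2 89.2] 88.9 0.052175202589183844
chock 1382 ((588.4849853515625, -6.395235061645508), (59.912025451660156, 50.202903747558594), 1.4452742338180542)
chock 407 ((588.3680419921875, -6.265750885009766), (22.014118194580078, 22.530120849609375), 1.9311161041259766)
```

View pics/w5.png

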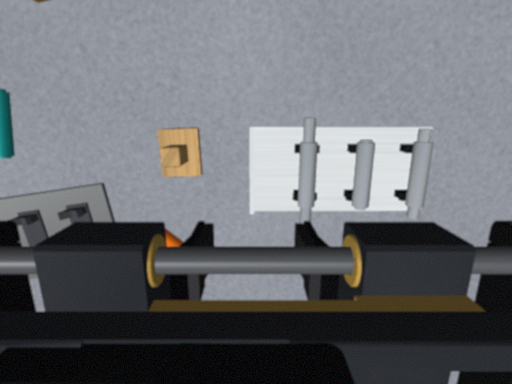

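All three shafts are seated: long at column 308, short at 363, medium at 420. Now the chock at (180,152).

```bash
python3 -m handwheel '[[0.01,0.03,0,0,0,0.005],[0.02,0.06,-0.01,0,0,0.01],[0.03,0.09,-0.03,0,0,0.019],[0.0305,0.0935,-0.06,0,0,0.019],[0.0305,0.0935,-0.09,0,0,0.019],[0.0305,0.0935,-0.12,0,0,0.019],[0.0305,0.0935,-0.14,0,0,0.019],[0.0305,0.0935,-0.14,0,0,0.019]]'
python3 -m handwheel '[[0,0,0,0,0,0],[0,0,0,0,0,0],[0,0,0,0,0,0],[0,0,0,0,0,0],[0,0,0,0,0,0],[0,0,0,0,0,0],[0,0,0,0,0,0],[0,0,0,0,0,0]]'
```

```text
time_s: 28.17
position: [0.5839, -0.0067, 0.1274]
tcp_rot: [[1.0, 0.022, -0.013], [0.022, -1.0, 0.002], [-0.013, -0.003, -1.0]]
force: [-0.2, -0.1, -0.3]
opening: 0.551
grasp_force: 0.0
time_s: 28.83
position: [0.5883, -0.0063, 0.1343]
tcp_rot: [[1.0, 0.024, 0.001], [0.024, -1.0, -0.0], [0.001, 0.0, -1.0]]
force: [-0.6, -0.5, 0.9]
opening: 0.55
grasp_force: 0.0
```

Aligned with the post; I'll descend to a TCP height of 74 mm, grip and lift.

```bash
python3 -m handwheel '[[0,0,-0.01,0,0,0],[0,0,-0.025,0,0,0],[0,0,-0.04,0,0,0],[0,0,-0.05,0,0,0],[0,0,-0.06,0,0,0],[0,0,-0.06,0,0,0],[0,0,-0.06,0,0,0],[0,0,-0.06,0,0,0]]'
python3 -m handwheel '[[0,0,0,0,0,0],[0,0,0,0,0,0],[0,0,0,0,0,0],[0,0,0,0,0,0],[0,0,0,0,0,0],[0,0,0,0,0,0],[0,0,0,0,0,0],[0,0,0,0,0,0]]' -1
python3 -m handwheel '[[0,0,0.005,0,0,0],[0,0,0.015,0,0,0],[0,0,0.03,0,0,0],[0,0,0.05,0,0,0],[0,0,0.07,0,0,0],[0,0,0.09,0,0,0],[0,0,0.1,0,0,0],[0,0,0.1,0,0,0]]'
```

```text
time_s: 29.5
position: [0.5886, -0.0064, 0.0741]
tcp_rot: [[1.0, 0.024, 0.001], [0.024, -1.0, -0.0], [0.001, 0.0, -1.0]]
force: [-0.3, 0.2, -0.1]
opening: 0.546
grasp_force: 0.0
time_s: 30.17
position: [0.5883, -0.0063, 0.0741]
tcp_rot: [[1.0, 0.024, 0.0], [0.024, -1.0, -0.0], [0.0, 0.0, -1.0]]
force: [0.9, 0.8, 1.9]
opening: 0.25
grasp_force: 30.0
time_s: 30.83
position: [0.5899, -0.0066, 0.1768]
tcp_rot: [[1.0, 0.024, 0.006], [0.024, -1.0, -0.001], [0.006, 0.001, -1.0]]
force: [-0.2, 0.4, -1.7]
opening: 0.242
grasp_force: 30.0
```

```bash
python3 -m handwheel '[[-0.004,-0.015,0,0,0,-0.004],[-0.01,-0.04,0,0,0,-0.01],[-0.017,-0.07,0,0,0,-0.019],[-0.024,-0.1,0,0,0,-0.019],[-0.029,-0.119,0,0,0,-0.019],[-0.029,-0.119,-0.01,0,0,-0.019],[-0.029,-0.119,-0.03,0,0,-0.019],[-0.029,-0.119,-0.05,0,0,-0.019]]'
python3 -m handwheel '[[0,0,-0.01,0,0,0],[0,0,-0.01,0,0,0],[0,0,-0.01,0,0,0],[0,0,-0.01,0,0,0],[0,0,-0.01,0,0,0],[0,0,-0.01,0,0,0],[0,0,-0.01,0,0,0],[0,0,-0.01,0,0,0]]'
```

```text
time_s: 31.5
position: [0.559, -0.1254, 0.1228]
tcp_rot: [[1.0, -0.016, 0.0], [-0.016, -1.0, 0.0], [0.0, -0.0, -1.0]]
force: [-0.1, 0.5, -2.1]
opening: 0.247
grasp_force: 30.0
time_s: 32.17
position: [0.5595, -0.1254, 0.1145]
tcp_rot: [[1.0, -0.014, 0.001], [-0.014, -1.0, -0.0], [0.001, 0.0, -1.0]]
force: [0.3, -0.4, -1.1]
opening: 0.25
grasp_force: 30.0
```

Run:
```python
from h import *
for n in ("wrist","scene"):
    s,im,d=cap(n); cv2.imwrite(f"pics/{n}6.png",im if n=="wrist" else cv2.resize(im[200:350,60:290],None,fx=3,fy=3))
    C=cloud(n,s,d); off=s["position"][2]-.0741
    for lo,hi in((.038,.047),):
        m=(abs(C[...,0]-.559)<.06)&(abs(C[...,1]+.126)<.035)&(C[...,2]>lo+off)&(C[...,2]<hi+off)&(d>0); 
        print(n,s["position"],m.sum(),cv2.minAreaRect((C[m][:,:2]*1000).astype(np.float32)),C[m].min(0),C[m].max(0))
```

```text
wrist [ 0.55949494 -0.12541447  0.11450603] 3007 ((574.8385009765625, -125.5746078491211), (50.00288772583008, 30.17169189453125), 89.78043365478516) [ 0.55984832 -0.15060435  0.07856207] [ 0.59000462 -0.10051695  0.08735322]
scene [ 0.55939674 -0.12541603  0.11436854] 412 ((560.720703125, -124.3560791015625), (50.64813995361328, 60.25392532348633), 88.8318099975586) [ 0.53014641 -0.14976198  0.07829481] [ 0.59110187 -0.09924554  0.08717839]
```

View pics/scene6.png

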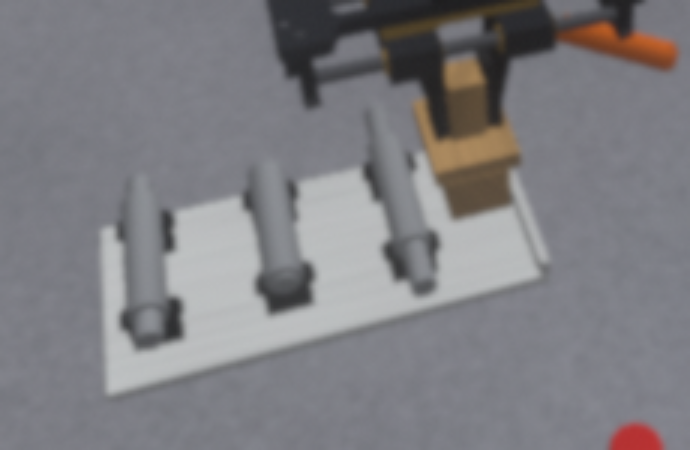

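View pics/wrist6.png

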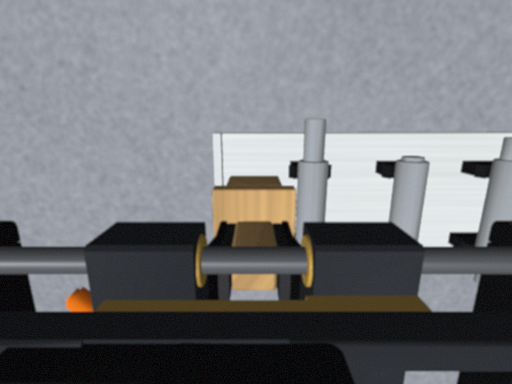

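The chock hangs over the pocket, clear of the long shaft and the lip. I'll lower it.

```bash
python3 -m handwheel '[[-0.001,0,-0.004,0,0,0],[-0.001,0,-0.01,0,0,0],[-0.001,0,-0.016,0,0,0],[-0.001,0,-0.022,0,0,0],[-0.001,0,-0.027,0,0,0],[-0.001,0,-0.03,0,0,0],[-0.001,0,-0.031,0,0,0],[-0.001,0,-0.031,0,0,0]]'
python3 -m handwheel '[[0,0,-0.001,0,0,0],[0,0,-0.001,0,0,0],[0,0,-0.001,0,0,0],[0,0,-0.001,0,0,0],[0,0,-0.001,0,0,0],[0,0,-0.001,0,0,0],[0,0,-0.001,0,0,0],[0,0,-0.001,0,0,0]]'
```

```text
time_s: 32.93
position: [0.558, -0.1253, 0.0825]
tcp_rot: [[1.0, -0.014, -0.001], [-0.014, -1.0, 0.0], [-0.001, -0.0, -1.0]]
force: [0.8, 0.2, -0.2]
opening: 0.249
grasp_force: 30.0
time_s: 33.6
position: [0.5585, -0.1255, 0.0821]
tcp_rot: [[1.0, -0.014, 0.001], [-0.014, -1.0, -0.0], [0.001, 0.0, -1.0]]
force: [-0.2, 0.9, 2.7]
opening: 0.252
grasp_force: 30.0
```

Contact is light (2.7 N), so I'll release with a small opening and rise.

```bash
python3 -m handwheel '[[0,0,0,0,0,0],[0,0,0,0,0,0],[0,0,0,0,0,0],[0,0,0,0,0,0],[0,0,0,0,0,0],[0,0,0.003,0,0,0],[0,0,0.01,0,0,0],[0,0,0.02,0,0,0]]' -0.2
python3 -m handwheel '[[0,0,0.02,0,0,0],[0,0,0.04,0,0,0],[0,0,0.06,0,0,0],[0,0,0.09,0,0,0],[0,0,0.12,0,0,0],[0,0,0.15,0,0,0],[-0.03,0,0.17,0,0,0],[-0.05,0,0.17,0,0,0]]'
python3 -m handwheel '[[0,0,0,0,0,0],[0,0,0,0,0,0],[0,0,0,0,0,0],[0,0,0,0,0,0],[0,0,0,0,0,0],[0,0,0,0,0,0],[0,0,0,0,0,0],[0,0,0,0,0,0]]'
python3 - <<'E'
from h import *
im=laid(); cv2.imwrite("pics/w7.png",im)
s,im,d=cap("wrist"); C=cloud("wrist",s,d)
for lo,hi in((.047,.056),(.088,.1)):
    m=(abs(C[...,0]-.559)<.06)&(abs(C[...,1]+.126)<.028)&(C[...,2]>lo)&(C[...,2]<hi)&(d>0); print("chock",m.sum(),cv2.minAreaRect((C[m][:,:2]*1000).astype(np.float32)),np.median(C[m][:,2]))
E
```

```text
time_s: 34.27
position: [0.5577, -0.1252, 0.1019]
tcp_rot: [[1.0, -0.014, -0.002], [-0.014, -1.0, 0.001], [-0.002, -0.001, -1.0]]
force: [-0.2, 0.3, 0.5]
opening: 0.394
grasp_force: 0.0
time_s: 34.93
position: [0.5098, -0.1263, 0.2775]
tcp_rot: [[1.0, -0.013, 0.009], [-0.013, -1.0, -0.005], [0.01, 0.005, -1.0]]
force: [-0.3, -0.1, -0.2]
opening: 0.399
grasp_force: 0.0
time_s: 35.6
position: [0.5084, -0.1253, 0.2714]
tcp_rot: [[1.0, -0.014, -0.001], [-0.014, -1.0, 0.0], [-0.001, -0.0, -1.0]]
force: [1.3, 0.2, -0.1]
opening: 0.4
grasp_force: 0.0
tcp [ 0.5084 -0.1253  0.2714]
shaft [ 558.1 -168.2] [ 20.1 141.7] 89.7 0.052636757600101725
shaft [ 556.4 -311.9] [ 20.8 115.6] 89.4 0.05339403156746514
shaft [ 557.  -239.9] [20.1 89.6] 89.2 0.05280042653296313
shaft [ 559.  -125.3] [49.9 58.9] 89.3 0.05453979275088494
chock 1669 ((558.9920654296875, -125.27696228027344), (49.96539306640625, 58.973167419433594), 89.2178955078125) 0.051906714127179565
chock 434 ((558.7103881835938, -125.43425750732422), (21.443645477294922, 20.942319869995117), 89.2820053100586) 0.09377328325039744
```

View pics/w7.png

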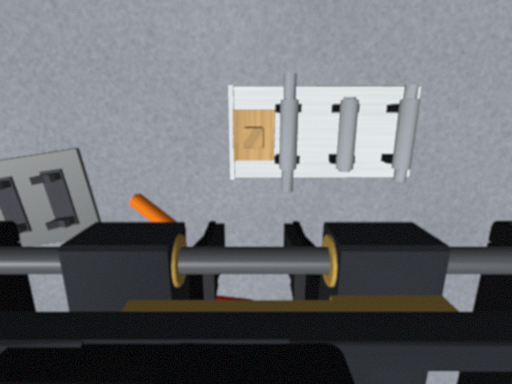

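The chock stands in the pocket at (254,135) and the three shafts lie centred at columns 289, 347 and 406. Everything is in place, so I'll hand in.

```bash
python3 -c "
from rig import bot
print(bot.hand_in())"
```

```text
the job is handed in; nothing more can be done
None
```

Job handed in at about 36 s: by the last wrist-camera measurement all three shafts lie in reverse order, each within about 1 mm of its cradle's centre lengthwise, and the chock, placed last, stands upright in the pocket; the verdict was not shown.

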